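Slide the skillet to the free ring and hold the surface probe on its marked spot

TASK

Slide the skillet across the hob, without lifting or tipping it, until it is centred on the empty ring, and let go of it. Then take the surface probe out of its stand and hold it upright with its tip on the bright disc in the skillet's floor, pressing only lightly so that the sprung tip goes about half-way in (never hard against its stop), and finish while still holding it there. Leave everything else on the counter where it is.

Things in the scene. Friction and masses are not known exactly. Their poses are not given: they have to be found in the camera images.
- skillet_center (a point): Centre of the dark steel skillet, on its axis, 21 mm above its underside. Loose, about 0.7 kg, round: 152 mm across at the foot, 180 mm at the rim, 42 mm tall, wall 4 mm, floor 6 mm thick. Its z is up; its one handle points along its -x (roughly towards the robot). It stands on the hob on ring_a.
- skillet_handle (a point): Grip point on the skillet's straight level handle: a bar 20 mm wide (across, along the skillet's y) and 12 mm thick; the point is its centre line, 150 mm from the skillet's axis along its -x and 40 mm above its underside. The bar runs from the wall to 208 mm from the axis. Axes as the skillet.
- skillet_spot (a point): The marked spot: a bright bare-metal disc 24 mm across, flush in the skillet's dark inside floor, 30 mm from its axis on the side away from the handle. The point is its centre, on the floor's upper surface; axes as the skillet (z up).
- ring_a: Printed grey ring (200 mm across, with a small cross at its centre) on the hob, where the skillet stands at the start. Origin: its centre, on the glass.
- ring_b: The other, empty ring, same looks, about 260 mm from ring_a to its left or right. Origin: its centre, on the glass. The skillet has to go here.
- hob: Fixed black glass hob built into the counter, 360 mm (x) by 540 mm (y), flat, its glass 8 mm above the counter. Origin: the centre of its underside, at counter height.
- stand: Fixed grey upright block, 70 x 70 mm, 90 mm tall, with a 17 mm hole in its top in which the probe hangs. Origin: centre of its underside; z up.
- probe_grip (a point): Grip point of the surface probe, on its axis: the middle of its upright round black handle, 24 mm across, which runs from 50 mm below this point to 35 mm above it. Below it: a black head 40 mm across and 25 mm tall that rests on the stand's top (its underside 75 mm below this point), then a steel stem 10 mm across. The tip's end face is 155 mm below this point when out. z runs up along the probe. Loose, about 0.13 kg; it must be lifted more than 80 mm to leave the stand.
- probe_tip (a point): Centre of the flat end face of the probe's sprung foot (12 mm across), the lowest point of the probe, on its axis; z up along the probe.
- plunger (a joint): How far the sprung foot is pushed into the stem: 0 m out, 0.012 m fully in (a hard stop). The spring pushes with about 1.1 N at first and 3.2 N fully in, so some 2 N half-way in.
- crock: Bystander: open round steel utensil crock, 90 mm across, 120 mm tall (utensils stick out to 240 mm). Origin: centre of its underside.
- ramekin: Bystander: white ceramic bowl, 80 mm across, 40 mm tall. Origin: centre of its underside.
- oil: Bystander: amber glass bottle, 60 mm across, 190 mm tall. Origin: centre of its underside.
- mill: Bystander: dark wooden pepper mill, 54 mm across, 155 mm tall. Origin: centre of its underside.
- saucepot: Bystander: open steel pot without a lid, 120 mm across, 80 mm tall. Origin: centre of its underside.
- spatula: Bystander: spatula with a black handle lying flat on the counter. Origin: on the counter near the middle of its length.
- jar: Bystander: glass jar with a steel cap, 68 mm across, 90 mm tall. Origin: centre of its underside.

How it is judged:
By the outcome, as a careful person would: the job done as asked, in the order asked, and still so for the second after the job is handed in, while the arm keeps its last pose, push and grip.
It also fails if it takes over 58 s, if anything falls off the work surface, if the arm or the gripper's body presses on something with over 40 N, if the wrist force passes 120 N, or if a joint passes its speed limit or range.

ROBOT

A 7-joint arm with a two-finger parallel gripper is mounted at the origin on the work surface. World frame = base frame: x ahead of the robot, y to its left, z up, the work surface at z = 0. Lengths are in m, angles in rad, forces in N, time in s.
With the tool pointing down it reaches from about 0.35 to 0.9 m from the base axis. Payload 7.2 kg.
Tool frame: the origin (TCP) lies on the mounting face of the last link; the fingertips stand 182 mm ahead of it and the grasp point (between the pads) lies manip.grasp_offset ahead of it (manip.grasp_offset is the distance from the TCP to the grasp point, in m); x points along the fingers, z is the direction in which the jaws open and shut, and the axes are right-handed (so a half turn about x gives the same grasp; the last joint's range is limited). The gripper opens to 88 mm and grips with 3 to 60 N. Pads are 20 mm wide; open, the fingers measure 115 mm over their backs; the gripper's body (75 mm by 178 mm) begins 61 mm behind the grasp point.
Start: joints at [-1.187, 0.411, -0.013, 1.596, 0.006, 1.134, -0.082], TCP at [0.273, 0.562, 0.405] pointing down, gripper open.
Joint ranges: [-2.95, 2.95], [-0.29, 1.99], [-1.47, 1.44], [0.14, 2.54], [-1.03, 4.17], [0.13, 1.85], [-2.86, 2.86]. Speed limits (rad/s): [2.39, 2.39, 3.01, 3.01, 3.14, 3.14, 3.14].

INTERFACE

Orientations are given as a unit quaternion [x, y, z, w].
In Python, from workcell import get_obs, viewer, job, manip gives the robot as it stands.
- The arm moves only by the tool drive_tool, never from a script. Its argument "targets" is a list of rows, each a list of 3 entries, a list of its own where there are three numbers: the closure, from 0 (fully open) to 1 (shut), then the shift along the world's x, y, z in mm, then the turn, a rotation vector about the world's x, y, z in degrees. In form: [[fingers, [tx, ty, tz], [rx, ry, rz]], ...]. A call has exactly 10 rows; each row is the pose to reach, as a shift and turn from the pose measured when the call began; what a row does not reach only later rows make up. A row lasts 1/10 s, in which the tool goes at most 50 mm and 8.59 degrees, less where a joint would pass 70% of its speed; a pose out of reach is approached as far as the arm can. A call with a gripper value outside its range is refused whole. The fingers move at their own pace and stop on an object; the grip force is fixed at half the most. Time passes only in rows, so rows that repeat a pose let the fingers close, or fill a call up. It gives the time, the measured TCP pose, the force and the opening at its end, in the units of the state.
- get_obs(): the state, without advancing time (a new reading comes with each control period).
- viewer.read_camera(name): name is "scene" or "top"; returns (picture, depth): 384x512x3 uint8, red, green, blue; 384x512 float32, m along the optical axis (not along the pixel's ray), 0 where there is no reading.
- viewer.calibration(name): a dict with "fx", "fy", "cx", "cy" (pixels), "eye" and "attitude" of the camera in the world. Camera axes: x right, y down, z forward; pixel columns grow to the right and rows downward; lengths in m; the calibration is good to about 2 mm. A picture is of the moment at which its call begins. calibration takes no time and is no camera call.
- job.sign_off(): hands the job in, once; it reports no verdict.
The state is a dict: "time": time; "joint_positions": joint angles; "dq": joint speeds; "effort": joint torques, N m; "ee_pos": TCP position; "tool_rot": TCP orientation; "ft_force": force on the tool from outside, world axes, zero at the start; "ft_torque": the same for the moment, N m; "finger_gap": finger opening in m.
Only numpy, scipy, OpenCV 4.12 (cv2) and the standard library are available. Lean on these libraries where they do the work, as an engineer would, in place of code of your own. Each camera call takes 0.05 s, during which the arm holds its last target.

## Working session

There is one attempt and no reset: what is moved stays moved. The work goes in short steps, Python scripts to look and compute and a tool call to move; the robot and the scene stay as the last step left them, time stands still between calls to the robot, and variables do not carry over. Pictures are saved under pics/ and viewed, and the job is handed in when it is done.

Besides the shell and the picture viewer there is one more tool, called after "Emit:" by a JSON object that holds its "api" and its "payload", one argument or row to a line. drive_tool: Moves the arm, as the interface text tells. Its arguments: {"type":"object","properties":{"targets":{"type":"array","items":{"type":"array"}}},"required":["targets"]}

```bash
ls; mkdir -p pics
python3 - <<'E'
from workcell import get_obs, viewer, job, manip
import cv2, numpy as np
o=get_obs()
for k,v in o.items(): print(k,np.round(v,4))
print(manip.grasp_offset)
for n in("scene","top"):
    p,d=viewer.read_camera(n); print(viewer.calibration(n)); cv2.imwrite(f"pics/{n}0.png",p[:,:,::-1]); np.save(f"pics/{n}0_d.npy",d)
E
```

```text
pics
time 0.0
joint_positions [-1.1872  0.4119 -0.0127  1.597   0.0056  1.1343 -0.0822]
dq [-0.0003  0.0021  0.0007  0.0007  0.0004  0.0017 -0.001 ]
effort [ 9.00000e-04 -5.87966e+01  6.41400e-01 -2.91068e+01 -5.40000e-02
  1.86000e-02  2.00000e-04]
ee_pos [0.2728 0.5621 0.4038]
tool_rot [-0.3757  0.5998  0.375   0.5988]
ft_force [-0.2428  0.1536 -0.5357]
ft_torque [ 0.0079  0.025  -0.003 ]
finger_gap 0.0881
0.1633
{'fx': 432.50551448967343, 'fy': 432.50551448967343, 'cx': 254.01492804336843, 'cy': 192.75435179642557, 'eye': array([1.31593995, 0.34298057, 1.26452339]), 'attitude': array([ 0.51882768,  0.78910598, -0.27490982, -0.18042777])}
{'fx': 437.5501781357764, 'fy': 437.5501781357764, 'cx': 253.53946213992478, 'cy': 195.48495418430358, 'eye': array([ 0.37771354, -0.01340317,  1.56534136]), 'attitude': array([ 0.71517201, -0.69804191,  0.02097482, -0.02874976])}
```

View pics/scene0.png

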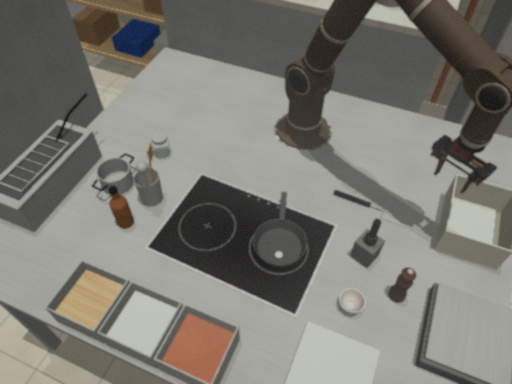

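View pics/top0.png

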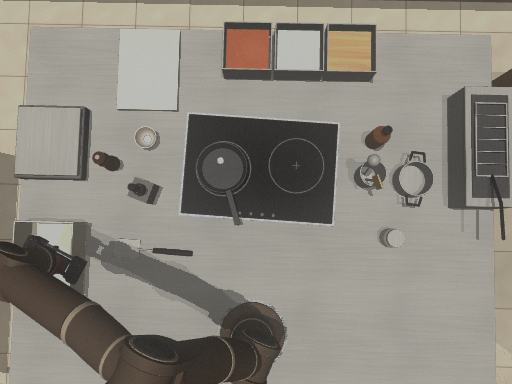

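The top view shows the skillet on the left ring (around pixel 221,168), with its handle running down to (238,222). The empty ring is around (296,166), and the stand with the probe is around (145,189). Next I'll measure these.

```bash
cat > h.py <<'E'
import numpy as np, cv2
from scipy.spatial.transform import Rotation as R
from workcell import get_obs, viewer, job, manip
def cam(n):
    c=viewer.calibration(n); return c,R.from_quat(c["attitude"]).as_matrix()
def ray(n,uv):
    c,M=cam(n); uv=np.atleast_2d(uv).astype(float)
    d=np.c_[(uv[:,0]-c["cx"])/c["fx"],(uv[:,1]-c["cy"])/c["fy"],np.ones(len(uv))]
    return c["eye"],d@M.T
def plane(n,uv,z):
    e,d=ray(n,uv); return e+d*((z-e[2])/d[:,2])[:,None]
def cloud(n,d):
    v,u=np.mgrid[:d.shape[0],:d.shape[1]]
    e,r=ray(n,np.c_[u.ravel(),v.ravel()]); return (e+r*d.ravel()[:,None]).reshape(d.shape+(3,))
def proj(n,P):
    c,M=cam(n); q=(np.atleast_2d(P)-c["eye"])@M
    return np.c_[c["fx"]*q[:,0]/q[:,2]+c["cx"],c["fy"]*q[:,1]/q[:,2]+c["cy"]]
def circ(p):
    A=np.c_[2*p[:,0],2*p[:,1],np.ones(len(p))]; s=np.linalg.lstsq(A,(p[:,:2]**2).sum(1),rcond=None)[0]
    return s[0],s[1],np.sqrt(s[2]+s[0]**2+s[1]**2)
E
python3 - <<'E'
from h import *
for n in("scene","top"):
    p=cv2.imread(f"pics/{n}0.png"); d=np.load(f"pics/{n}0_d.npy"); C=cloud(n,d)
    print(n,"bounds of z at table",C[300,300] , np.median(C[...,2][(d>0)&(abs(C[...,2])<.03)]))
    # zoom crops
    def crop(x0,y0,x1,y1,k,nm): cv2.imwrite(f"pics/{nm}.png",cv2.resize(p[y0:y1,x0:x1],None,fx=k,fy=k,interpolation=cv2.INTER_CUBIC))
    if n=="top": crop(120,105,345,235,3.5,"top0z")
    else: crop(145,170,405,310,3,"scene0z")
E
```

```text
scene bounds of z at table [0.73636269 0.24670588 0.01139   ] 0.001055730754527362
top bounds of z at table [ 0.12180607 -0.16806806 -0.00511927] 0.0006536227652998994
```

Run:
```python
from h import *
# points by height in the cloud: rim, stand, probe
for n in("scene","top"):
    d=np.load(f"pics/{n}0_d.npy"); C=cloud(n,d); ok=d>0
    near=lambda x0,x1,y0,y1,z0,z1: C[ok&(C[...,0]>x0)&(C[...,0]<x1)&(C[...,1]>y0)&(C[...,1]<y1)&(C[...,2]>z0)&(C[...,2]<z1)]
    P=near(.3,.7,-.05,.25,.03,.07); print(n,"skillet pts",len(P),P.mean(0).round(3),P.min(0).round(3),P.max(0).round(3))
    P=near(.25,.55,.25,.5,.08,.1); print("stand top",len(P),P.mean(0).round(4),P.min(0).round(3),P.max(0).round(3))
    P=near(.25,.55,.25,.5,.125,.26); print("probe",len(P),P.mean(0).round(4),P.min(0).round(3),P.max(0).round(3))
    P=near(.25,.55,.25,.5,.185,.26); print("probe top",len(P),P.mean(0).round(4) if len(P) else 0, P.max(0) if len(P) else 0)
```

```text
scene skillet pts 672 [0.534 0.104 0.046] [0.385 0.031 0.03 ] [0.674 0.208 0.063]
stand top 322 [0.5041 0.3893 0.0892] [0.449 0.346 0.08 ] [0.538 0.433 0.1  ]
probe 157 [0.5    0.3892 0.1713] [0.482 0.378 0.125] [0.508 0.401 0.205]
probe top 64 [0.497  0.3889 0.1962] [0.5072274  0.40020989 0.20525952]
top skillet pts 670 [0.546 0.11  0.046] [0.384 0.033 0.03 ] [0.671 0.209 0.061]
stand top 296 [0.4911 0.3844 0.0893] [0.451 0.346 0.08 ] [0.535 0.435 0.1  ]
probe 89 [0.4915 0.3847 0.1789] [0.481 0.37  0.125] [0.504 0.399 0.205]
probe top 51 [0.4922 0.3878 0.1976] [0.50416708 0.39908361 0.20508554]
```

View pics/top0z.png

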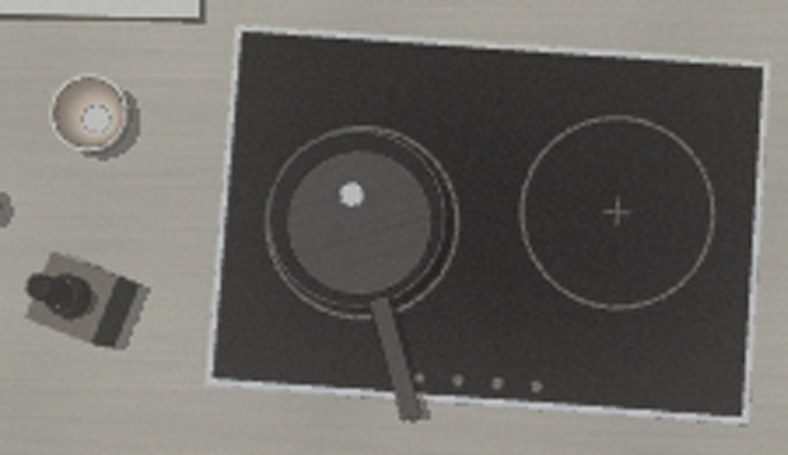

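View pics/scene0z.png

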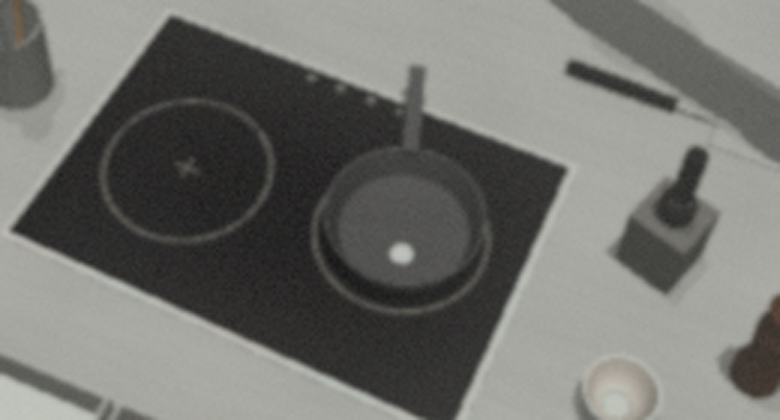

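Run:
```python
from h import *
for n in("scene","top"):
    p=cv2.imread(f"pics/{n}0.png"); g=cv2.cvtColor(p,cv2.COLOR_BGR2GRAY).astype(float)
    def cen(z,lo,c,r,w=0.012):
        # weighted centroid of brightness above background near world pt c
        v,u=np.mgrid[:384,:512]; P=plane(n,np.c_[u.ravel(),v.ravel()],z).reshape(384,512,3)
        m=np.hypot(P[...,0]-c[0],P[...,1]-c[1])<r
        W=np.clip(g-lo,0,None)*m; uv=[(W*u).sum()/W.sum(),(W*v).sum()/W.sum()]
        return uv,plane(n,uv,z)[0]
    if n=="scene": su,cu=(145+401/3,170+253/3),(145+188/3,170+167/3)
    else: su,cu=(120+350/3.5,105+194/3.5),(120+617/3.5,105+211/3.5)
    s0=plane(n,su,.014)[0]; c0=plane(n,cu,.008)[0]
    print(n,"spot",s0.round(4),cen(.014,120,s0,.025)[1].round(4),"cross",c0.round(4),cen(.008,75,c0,.02)[1].round(4))
    # ring b circle fit
    v,u=np.mgrid[:384,:512]; P=plane(n,np.c_[u.ravel(),v.ravel()],.008)
    r=np.hypot(P[:,0]-c0[0],P[:,1]-c0[1]); m=(abs(r-.1)<.012)&(g.ravel()>75)
    print("ringb fit",np.round(circ(P[m]),4),m.sum())
    # ring a fit (visible parts)
    # skillet rim from cloud
    d=np.load(f"pics/{n}0_d.npy"); C=cloud(n,d)
    m=(d>0)&(C[...,2]>.043)&(C[...,2]<.062)&(abs(C[...,0]-.6)<.13)&(abs(C[...,1]-.12)<.12)
    q=C[m]; q=q[q[:,0]>.495]; cc=circ(q)
    for _ in range(5):
        rr=np.hypot(q[:,0]-cc[0],q[:,1]-cc[1]); k=abs(rr-.088)<.008; cc=circ(q[k])
    print("rim",np.round(cc,4),k.sum(), q[k].mean(0)[2])
    m=(d>0)&(C[...,2]>.036)&(C[...,2]<.07)&(C[...,0]<.48)&(C[...,0]>.36)&(abs(C[...,1]-.08)<.1)
    q=C[m]; vx,vy,x0,y0=cv2.fitLine(q[:,:2].astype(np.float32),cv2.DIST_HUBER,0,.01,.01).ravel()
    print("handle",len(q),q.mean(0).round(4),np.degrees(np.arctan2(vy,vx)),q.min(0).round(3),q.max(0).round(3))
    for nm,uv in dict(spat=(172,252),crock=(370,175),ram=(147,138),mill=(105,160),base=(255,330)).items():
        if n=="top": print(nm,plane(n,uv,.0)[0].round(3))
```

```text
scene spot [0.6132 0.1278 0.014 ] [0.6127 0.1266 0.014 ] cross [ 0.6011 -0.143   0.008 ] [ 0.6015 -0.1468  0.008 ]
ringb fit [ 0.6011 -0.1457  0.0977] 68
rim [0.5841 0.1193 0.0865] 276 0.048923610101994794
handle 128 [0.4354 0.0738 0.0537] 17.925901 [0.385 0.051 0.047] [0.48  0.097 0.059]
top spot [0.6096 0.1281 0.014 ] [0.611  0.1281 0.014 ] cross [ 0.5993 -0.1453  0.008 ] [ 0.6011 -0.1429  0.008 ]
ringb fit [ 0.5997 -0.144   0.0976] 186
rim [0.5817 0.119  0.0862] 258 0.04906451228034378
handle 167 [0.4311 0.0729 0.0531] 17.422245 [0.384 0.052 0.045] [0.48  0.097 0.06 ]
spat [0.279 0.29  0.   ]
crock [ 0.571 -0.411  0.   ]
ram [0.688 0.397 0.   ]
mill [0.604 0.546 0.   ]
base [ 0.015 -0.012  0.   ]
```

```bash
cat >> h.py <<'E'
def need(pos,yaw_jaw,tilt_ok=True):
    """shift mm & rotvec deg from the measured pose to TCP pos, tool x down, jaw axis (tool z) at angle yaw_jaw deg in world xy"""
    o=get_obs(); T=R.from_quat(o["tool_rot"]); out=[]
    for a in (yaw_jaw,yaw_jaw+180):
        z=np.array([np.cos(np.radians(a)),np.sin(np.radians(a)),0]); x=np.array([0,0,-1.]); 
        G=R.from_matrix(np.c_[x,np.cross(z,x),z]); out.append((G*T.inv()).as_rotvec(degrees=True))
    out.sort(key=np.linalg.norm)
    print("shift",((np.array(pos)-o["ee_pos"])*1e3).round(1),"rot",out[0].round(2),"alt",out[1].round(1))
E
python3 - <<'E'
from h import *
o=get_obs(); print(R.from_quat(o["tool_rot"]).as_matrix().round(3))
need([.440,.0745,.26],107.5)
need([.440,.0745,.211],107.5)
E
```

```text
[[-0.001 -0.9    0.437]
 [-0.001  0.437  0.9  ]
 [-1.    -0.    -0.001]]
shift [ 167.2 -487.6 -143.9] rot [ 0.08 -0.   43.38] alt [-0.000e+00 -1.000e-01 -1.366e+02]
shift [ 167.2 -487.6 -192.9] rot [ 0.08 -0.   43.38] alt [-0.000e+00 -1.000e-01 -1.366e+02]
```

Emit:
{"api": "drive_tool", "payload": {
  "targets": [
    [0, [15, -43, 0], [0, 0, 4]],
    [0, [30, -86, 0], [0, 0, 8]],
    [0, [45, -130, 0], [0, 0, 12]],
    [0, [60, -173, 0], [0, 0, 16]],
    [0, [75, -217, 0], [0, 0, 20]],
    [0, [89, -260, 0], [0, 0, 24]],
    [0, [104, -303, -20], [0, 0, 28]],
    [0, [119, -345, -40], [0, 0, 32]],
    [0, [133, -388, -60], [0, 0, 36]],
    [0, [148, -430, -80], [0, 0, 40]]
  ]
}}

```text
time: 1.1
ee_pos: [0.4208, 0.1302, 0.3233]
tool_rot: [0.559, -0.434, -0.558, -0.434]
ft_force: [0.8, -0.3, -1.0]
finger_gap: 0.088
```

Run:
```python
from h import *
o=get_obs(); print(o["joint_positions"].round(2) if hasattr(o["joint_positions"],'round') else o["joint_positions"])
need([.440,.0745,.26],107.5)
need([.440,.0745,.211],107.5)
```

```text
[-0.52  0.2   0.12  2.12 -0.03  0.82  1.44]
shift [ 19.2 -55.7 -63.3] rot [0.07 0.05 3.21] alt [ 1.000e-01 -1.000e-01 -1.768e+02]
shift [  19.2  -55.7 -112.3] rot [0.07 0.05 3.21] alt [ 1.000e-01 -1.000e-01 -1.768e+02]
```

Emit:
{"api": "drive_tool", "payload": {
  "targets": [
    [0, [8, -22, -15], [0, 0, 1]],
    [0, [15, -40, -30], [0, 0, 2]],
    [0, [19, -56, -45], [0, 0, 3]],
    [0, [19, -56, -60], [0, 0, 3.2]],
    [0, [19, -56, -60], [0, 0, 3.2]],
    [0, [19, -56, -60], [0, 0, 3.2]],
    [0, [19, -56, -60], [0, 0, 3.2]],
    [0, [19, -56, -60], [0, 0, 3.2]],
    [0, [19, -56, -60], [0, 0, 3.2]],
    [0, [19, -56, -60], [0, 0, 3.2]]
  ]
}}

```text
time: 2.1
ee_pos: [0.4398, 0.0744, 0.2637]
tool_rot: [0.571, -0.418, -0.57, -0.418]
ft_force: [0.3, 0.2, 0.3]
finger_gap: 0.0878
```

Run:
```python
from h import *
need([.440,.0745,.211],107.5)
p,d=viewer.read_camera("scene"); cv2.imwrite("pics/s1.png",cv2.resize(p[120:320,150:410,::-1],None,fx=3,fy=3))
```

```text
shift [  0.2   0.1 -52.7] rot [ 0.05  0.09 -0.01] alt [-1.0e-01  1.0e-01  1.8e+02]
```

View pics/s1.png

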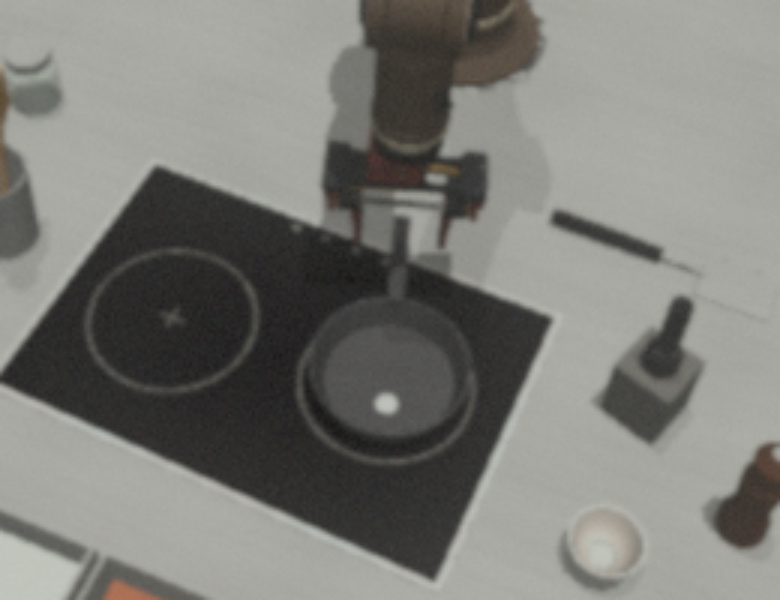

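The open fingers straddle the handle, which is at about (400,235) in the zoomed view. Next I descend and close.

Emit:
{"api": "drive_tool", "payload": {
  "targets": [
    [0, [0, 0, -18], [0, 0, 0]],
    [0, [0, 0, -36], [0, 0, 0]],
    [0, [0, 0, -52], [0, 0, 0]],
    [0, [0, 0, -52], [0, 0, 0]],
    [0, [0, 0, -52], [0, 0, 0]],
    [0, [0, 0, -52], [0, 0, 0]],
    [0.3, [0, 0, -52], [0, 0, 0]],
    [0.5, [0, 0, -52], [0, 0, 0]],
    [0.6, [0, 0, -52], [0, 0, 0]],
    [0.65, [0, 0, -52], [0, 0, 0]]
  ]
}}

```text
time: 3.15
ee_pos: [0.4399, 0.0744, 0.2118]
tool_rot: [0.571, -0.418, -0.57, -0.418]
ft_force: [-1.0, -0.6, -0.3]
finger_gap: 0.0591
```

Emit:
{"api": "drive_tool", "payload": {
  "targets": [
    [0.7, [0, 0, 0], [0, 0, 0]],
    [0.75, [0, 0, 0], [0, 0, 0]],
    [0.8, [0, 0, 0], [0, 0, 0]],
    [0.9, [0, 0, 0], [0, 0, 0]],
    [1, [0, 0, 0], [0, 0, 0]],
    [1, [0, 0, 0], [0, 0, 0]],
    [1, [0, 0, 0], [0, 0, 0]],
    [1, [0, 0, 0], [0, 0, 0]],
    [1, [0, 0, 0], [0, 0, 0]],
    [1, [0, 0, 0], [0, 0, 0]]
  ]
}}

```text
time: 4.15
ee_pos: [0.4398, 0.0745, 0.2117]
tool_rot: [0.571, -0.418, -0.57, -0.418]
ft_force: [-1.5, 1.4, 0.2]
finger_gap: 0.0199
```

```bash
cat >> h.py <<'E'
def skil(n,tag,x=None):
    """spot centroid + rim circle + handle line from a picture"""
    p,d=viewer.read_camera(n); cv2.imwrite(f"pics/{tag}.png",p[:,:,::-1]); return p,d
E
python3 - <<'E'
from h import *
o=get_obs(); print(o["ee_pos"],o["ft_force"],o["ft_torque"],o["finger_gap"])
for n in("scene","top"):
    p,d=viewer.read_camera(n); cv2.imwrite(f"pics/{n}2.png",p[:,:,::-1])
    g=cv2.cvtColor(p,cv2.COLOR_RGB2GRAY).astype(float); v,u=np.mgrid[:384,:512]; P=plane(n,np.c_[u.ravel(),v.ravel()],.014).reshape(384,512,3)
    m=np.hypot(P[...,0]-.612,P[...,1]-.127)<.03; W=np.clip(g-120,0,None)*m
    print(n,plane(n,[(W*u).sum()/W.sum(),(W*v).sum()/W.sum()],.014))
p=cv2.imread("pics/scene2.png"); cv2.imwrite("pics/s2.png",cv2.resize(p[120:320,150:410],None,fx=3,fy=3))
E
```

```text
[0.43977674 0.07451574 0.21174968] [-1.53296799  1.41587162  0.24723645] [0.38239433 0.19881133 0.00194455] 0.01991533452519331
scene [[0.61266667 0.12661561 0.014     ]]
top [[0.61101584 0.12839178 0.014     ]]
```

View pics/s2.png

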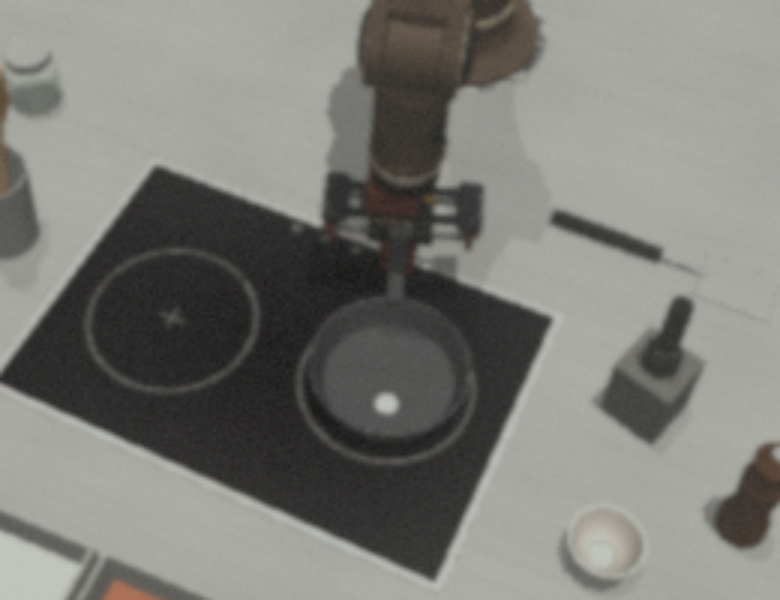

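The handle is gripped with a gap of 19.9 mm and the skillet has not moved. I slide slowly.

Emit:
{"api": "drive_tool", "payload": {
  "targets": [
    [1, [0, -4, 0], [0, 0, 0]],
    [1, [1, -12, 0], [0, 0, 0]],
    [1, [1, -21, 0], [0, 0, 0]],
    [1, [2, -30, 0], [0, 0, 0]],
    [1, [2, -39, 0], [0, 0, 0]],
    [1, [3, -48, 0], [0, 0, 0]],
    [1, [4, -57, 0], [0, 0, 0]],
    [1, [4, -66, 0], [0, 0, 0]],
    [1, [5, -74, 0], [0, 0, 0]],
    [1, [5, -80, 0], [0, 0, 0]]
  ]
}}

```text
time: 5.25
ee_pos: [0.4449, -0.0063, 0.2118]
tool_rot: [0.571, -0.418, -0.57, -0.418]
ft_force: [0.5, 3.6, -0.3]
finger_gap: 0.0198
```

Run:
```python
from h import *
o=get_obs(); print(o["ee_pos"],o["ft_force"],o["ft_torque"],o["finger_gap"])
need([.457,-.1895,.2117],107.5)
p,d=viewer.read_camera("scene"); cv2.imwrite("pics/s3.png",cv2.resize(p[120:320,150:410,::-1],None,fx=3,fy=3))
```

```text
[ 0.44485495 -0.00632759  0.21176924] [ 0.51564518  3.62745344 -0.28337739] [1.05060945 0.01283511 0.62118235] 0.019765019018605036
shift [ 1.210e+01 -1.832e+02 -1.000e-01] rot [0.05 0.09 0.01] alt [ 1.0e-01 -1.0e-01 -1.8e+02]
```

View pics/s3.png

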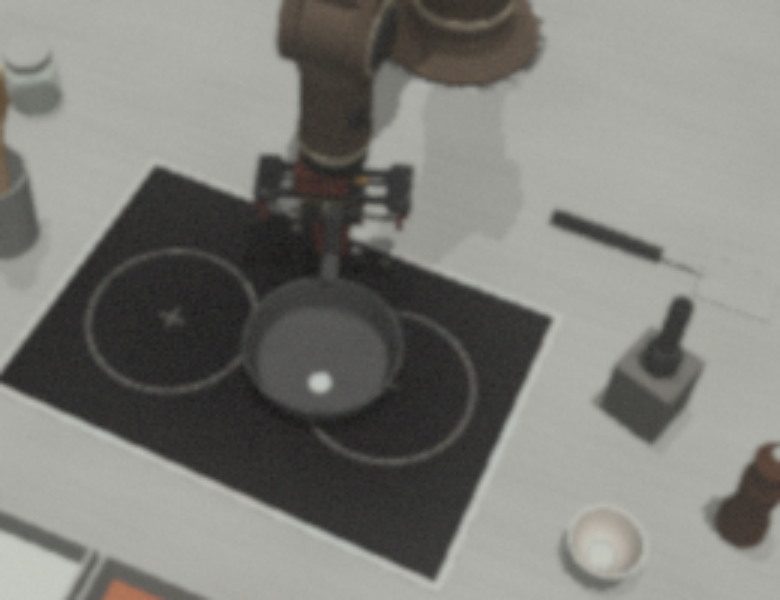

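The skillet is sliding flat along with the gripper. I continue, slowing at the end.

Emit:
{"api": "drive_tool", "payload": {
  "targets": [
    [1, [0, -5, 0], [0, 0, 0]],
    [1, [1, -14, 0], [0, 0, 0]],
    [1, [1, -24, 0], [0, 0, 0]],
    [1, [2, -34, 0], [0, 0, 0]],
    [1, [3, -44, 0], [0, 0, 0]],
    [1, [4, -54, 0], [0, 0, 0]],
    [1, [4, -64, 0], [0, 0, 0]],
    [1, [5, -74, 0], [0, 0, 0]],
    [1, [6, -84, 0], [0, 0, 0]],
    [1, [6, -92, 0], [0, 0, 0]]
  ]
}}

```text
time: 6.3
ee_pos: [0.4507, -0.0995, 0.2118]
tool_rot: [0.571, -0.418, -0.569, -0.418]
ft_force: [0.3, 5.1, 0.4]
finger_gap: 0.0199
```

Emit:
{"api": "drive_tool", "payload": {
  "targets": [
    [1, [1, -8, 0], [0, 0, 0]],
    [1, [1, -18, 0], [0, 0, 0]],
    [1, [2, -28, 0], [0, 0, 0]],
    [1, [3, -38, 0], [0, 0, 0]],
    [1, [4, -48, 0], [0, 0, 0]],
    [1, [5, -58, 0], [0, 0, 0]],
    [1, [5, -67, 0], [0, 0, 0]],
    [1, [6, -75, 0], [0, 0, 0]],
    [1, [6, -82, 0], [0, 0, 0]],
    [1, [6, -84, 0], [0, 0, 0]]
  ]
}}

```text
time: 7.3
ee_pos: [0.4565, -0.1839, 0.2118]
tool_rot: [0.57, -0.419, -0.57, -0.419]
ft_force: [0.1, 7.2, 2.2]
finger_gap: 0.0195
```

```bash
cat > meas.py <<'E'
from h import *
import sys
tag=sys.argv[1]
o=get_obs(); print(o["time"],o["ee_pos"].round(4),o["ft_force"].round(1),round(o["finger_gap"],4))
for n in("scene","top"):
    p,d=viewer.read_camera(n); cv2.imwrite(f"pics/{n}_{tag}.png",p[:,:,::-1])
    g=cv2.cvtColor(p,cv2.COLOR_RGB2GRAY).astype(float); v,u=np.mgrid[:384,:512]; P=plane(n,np.c_[u.ravel(),v.ravel()],.014).reshape(384,512,3)
    m=np.hypot(P[...,0]-.629,P[...,1]+.136)<.035; W=np.clip(g-120,0,None)*m
    print(n,"spot",plane(n,[(W*u).sum()/W.sum(),(W*v).sum()/W.sum()],.014).round(4),(W>0).sum())
    C=cloud(n,d)
    q=C[(d>0)&(C[...,2]>.043)&(C[...,2]<.062)&(np.hypot(C[...,0]-.6,C[...,1]+.145)<.12)]; cc=(.6,-.145,.088)
    for _ in range(8):
        rr=np.hypot(q[:,0]-cc[0],q[:,1]-cc[1]); k=abs(rr-.087)<.009; cc=circ(q[k])
    print("rim",np.round(cc,4),k.sum(),q[k].mean(0)[2].round(4))
E
python3 meas.py 4
python3 - <<'E'
import cv2
p=cv2.imread("pics/top_4.png"); cv2.imwrite("pics/t4z.png",cv2.resize(p[100:250,170:370],None,fx=4,fy=4,interpolation=cv2.INTER_CUBIC))
E
```

```text
7.3 [ 0.4565 -0.1839  0.2118] [0.1 7.2 2.2] 0.0195
scene spot [[ 0.6286 -0.1295  0.014 ]] 46
rim [ 0.5998 -0.1364  0.0867] 266 0.0488
top spot [[ 0.6266 -0.1277  0.014 ]] 36
rim [ 0.5975 -0.137   0.0864] 245 0.0486
```

View pics/t4z.png

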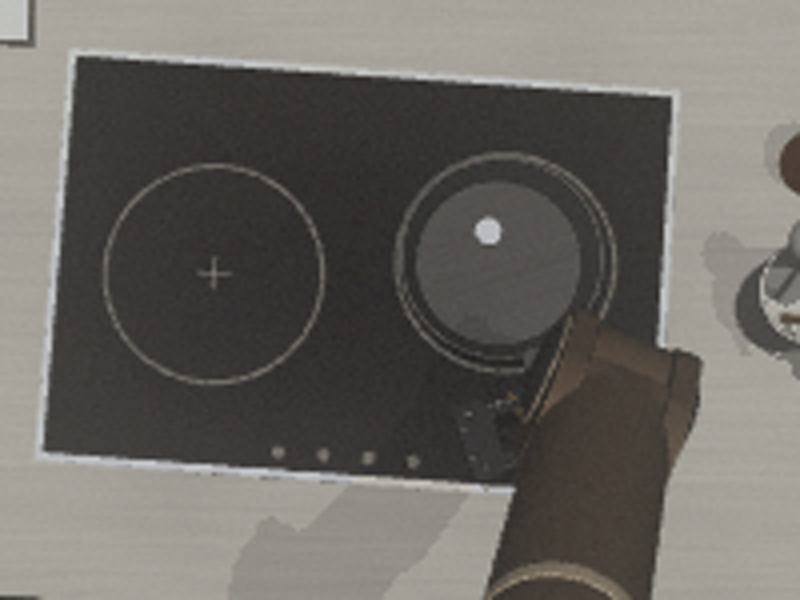

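The skillet is about (+1.5, −7.5) mm short of the ring_b centre, so I move the rest.

Emit:
{"api": "drive_tool", "payload": {
  "targets": [
    [1, [0, -1, 0], [0, 0, 0]],
    [1, [0.5, -3, 0], [0, 0, 0]],
    [1, [1, -5, 0], [0, 0, 0]],
    [1, [1.5, -6.5, 0], [0, 0, 0]],
    [1, [1.5, -7.5, 0], [0, 0, 0]],
    [1, [1.5, -7.5, 0], [0, 0, 0]],
    [1, [1.5, -7.5, 0], [0, 0, 0]],
    [1, [1.5, -7.5, 0], [0, 0, 0]],
    [1, [1.5, -7.5, 0], [0, 0, 0]],
    [1, [1.5, -7.5, 0], [0, 0, 0]]
  ]
}}

```text
time: 8.4
ee_pos: [0.4577, -0.1905, 0.2118]
tool_rot: [-0.57, 0.418, 0.57, 0.418]
ft_force: [-0.3, 7.4, 3.5]
finger_gap: 0.0197
```

```bash
python3 meas.py 5
```

```text
8.4 [ 0.4577 -0.1905  0.2118] [-0.3  7.4  3.5] 0.0197
scene spot [[ 0.6294 -0.1351  0.014 ]] 46
rim [ 0.6008 -0.1424  0.0867] 272 0.0488
top spot [[ 0.6276 -0.1336  0.014 ]] 37
rim [ 0.5982 -0.143   0.0865] 252 0.049
```

Emit:
{"api": "drive_tool", "payload": {
  "targets": [
    [1, [0.5, -1.5, 0], [0, 0, 0]],
    [1, [1, -2.5, 0], [0, 0, 0]],
    [1, [1, -3, 0], [0, 0, 0]],
    [1, [1, -3, 0], [0, 0, 0]],
    [1, [1, -3, 0], [0, 0, 0]],
    [1, [1, -3, 0], [0, 0, 0]],
    [1, [1, -3, 0], [0, 0, 0]],
    [1, [1, -3, 0], [0, 0, 0]],
    [1, [1, -3, 0], [0, 0, 0]],
    [1, [1, -3, 0], [0, 0, 0]]
  ]
}}

```text
time: 9.5
ee_pos: [0.4584, -0.1924, 0.2117]
tool_rot: [-0.57, 0.418, 0.571, 0.418]
ft_force: [-1.1, 7.6, 4.2]
finger_gap: 0.0201
```

```bash
python3 meas.py 6
```

```text
9.5 [ 0.4584 -0.1924  0.2117] [-1.1  7.6  4.2] 0.0201
scene spot [[ 0.6293 -0.1363  0.014 ]] 46
rim [ 0.6013 -0.1435  0.0865] 279 0.0489
top spot [[ 0.6278 -0.1346  0.014 ]] 35
rim [ 0.5984 -0.1441  0.0865] 248 0.0489
```

Emit:
{"api": "drive_tool", "payload": {
  "targets": [
    [0.7, [0, 0, 0], [0, 0, 0]],
    [0.6, [0, 0, 0], [0, 0, 0]],
    [0.4, [0, 0, 0], [0, 0, 0]],
    [0.2, [0, 0, 0], [0, 0, 0]],
    [0, [0, 0, 0], [0, 0, 0]],
    [0, [0, 0, 0], [0, 0, 0]],
    [0, [0, 0, 0], [0, 0, 0]],
    [0, [0, 0, 0], [0, 0, 0]],
    [0, [0, 0, 0], [0, 0, 0]],
    [0, [0, 0, 0], [0, 0, 0]]
  ]
}}

```text
time: 10.6
ee_pos: [0.4583, -0.1924, 0.2117]
tool_rot: [-0.57, 0.418, 0.571, 0.418]
ft_force: [-0.6, -0.3, -0.4]
finger_gap: 0.0874
```

Emit:
{"api": "drive_tool", "payload": {
  "targets": [
    [0, [0, 0, 15], [0, 0, 0]],
    [0, [0, 0, 40], [0, 0, 0]],
    [0, [0, 0, 70], [0, 0, 0]],
    [0, [-5, 0, 100], [0, 0, 0]],
    [0, [-10, 20, 130], [0, 0, 0]],
    [0, [-15, 50, 160], [0, 0, 0]],
    [0, [-20, 90, 180], [0, 0, 0]],
    [0, [-30, 130, 200], [0, 0, 0]],
    [0, [-30, 160, 200], [0, 0, 0]],
    [0, [-30, 180, 200], [0, 0, 0]]
  ]
}}

```text
time: 11.6
ee_pos: [0.4279, -0.0102, 0.4127]
tool_rot: [-0.571, 0.417, 0.571, 0.418]
ft_force: [0.7, -0.0, -0.3]
finger_gap: 0.0881
```

```bash
python3 meas.py 7
python3 - <<'E'
import cv2
p=cv2.imread("pics/top_7.png"); cv2.imwrite("pics/t7z.png",cv2.resize(p[100:250,170:370],None,fx=4,fy=4,interpolation=cv2.INTER_CUBIC))
E
```

```text
11.6 [ 0.4279 -0.0102  0.4127] [ 0.7 -0.  -0.3] 0.0881
scene spot [[ 0.6293 -0.1362  0.014 ]] 46
rim [ 0.6009 -0.1439  0.0864] 274 0.0486
top spot [[ 0.6279 -0.1346  0.014 ]] 34
rim [ 0.5982 -0.1439  0.0865] 284 0.049
```

View pics/t7z.png

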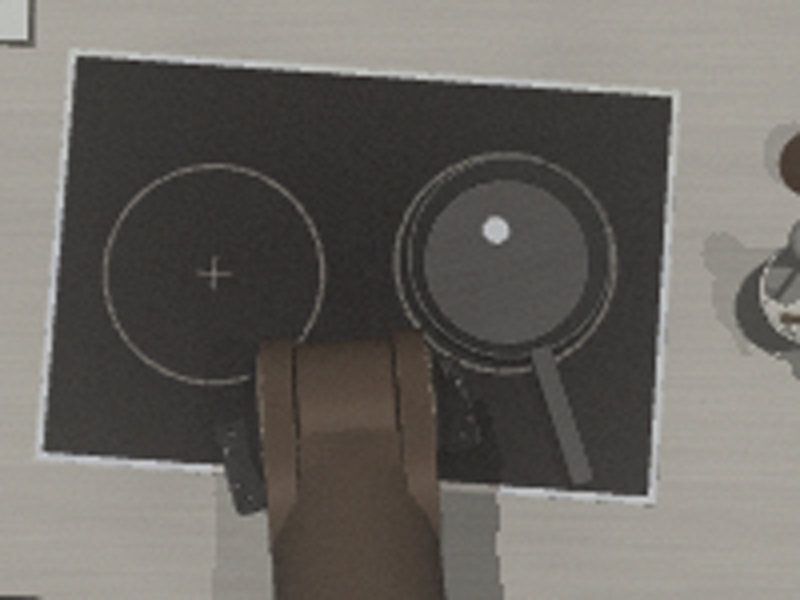

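The skillet is centred to within about 1–2 mm, released, and flat (rim z .049). Next I measure the probe.

Run:
```python
from h import *
for n,(x0,y0,x1,y1) in dict(scene=(345,205,395,275),top=(115,170,175,215)).items():
    p=cv2.imread(f"pics/{n}_7.png"); cv2.imwrite(f"pics/pz_{n}.png",cv2.resize(p[y0:y1,x0:x1],None,fx=8,fy=8,interpolation=cv2.INTER_CUBIC))
    p,d=viewer.read_camera(n); C=cloud(n,d)
    m=(d>0)&(C[...,2]>.193)&(C[...,2]<.21)&(np.hypot(C[...,0]-.495,C[...,1]-.388)<.03)
    v,u=np.nonzero(m); print(n,m.sum(),C[m].mean(0).round(4),C[m].min(0).round(3),C[m].max(0).round(3),"px",u.mean().round(2),v.mean().round(2),"as z=.2",plane(n,[u.mean(),v.mean()],.2).round(4))
    # stand top face
    m=(d>0)&(abs(C[...,2]-.09)<.006)&(np.hypot(C[...,0]-.495,C[...,1]-.388)<.06)
    P=C[m][:,:2].astype(np.float32); print("stand rect",cv2.minAreaRect(P))
    m=(d>0)&(abs(C[...,2]-.115)<.006)&(np.hypot(C[...,0]-.495,C[...,1]-.388)<.04)
    P=C[m][:,:2].astype(np.float32); print("head",cv2.minEnclosingCircle(P),m.sum())
```

```text
scene 48 [0.4957 0.3895 0.1993] [0.483 0.379 0.193] [0.506 0.4   0.206] px 377.48 221.5 as z=.2 [[0.4963 0.3895 0.2   ]]
stand rect ((0.49321117997169495, 0.3896484673023224), (0.07102729380130768, 0.07620278000831604), 69.35875701904297)
head ((0.49495717883110046, 0.3895464539527893), 0.020245613530278206) 68
top 44 [0.4923 0.3886 0.1998] [0.481 0.378 0.193] [0.504 0.4   0.204] px 130.95 186.66 as z=.2 [[0.4923 0.3885 0.2   ]]
stand rect ((0.4925013780593872, 0.38959670066833496), (0.07095345854759216, 0.06990841031074524), 69.66310119628906)
head ((0.49229252338409424, 0.3901336193084717), 0.020322686061263084) 54
```

View pics/pz_scene.png

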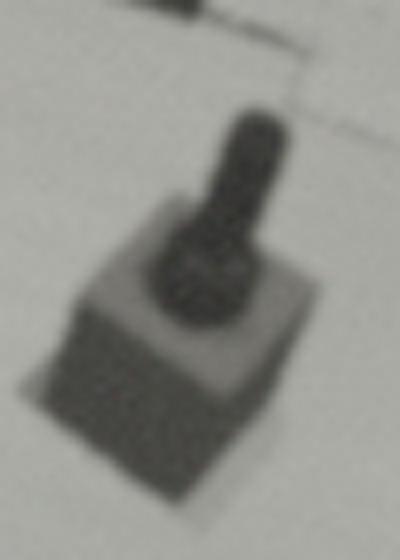

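View pics/pz_top.png

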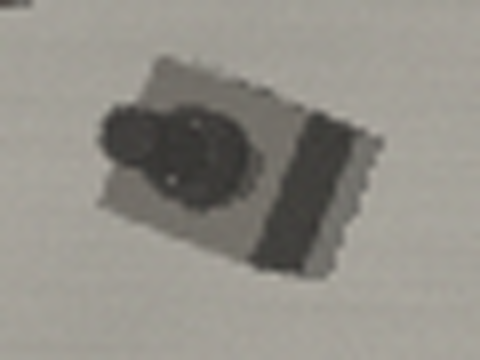

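Emit:
{"api": "drive_tool", "payload": {
  "targets": [
    [0, [4, 25, 0], [0, 0, 0]],
    [0, [12, 70, 0], [0, 0, 0]],
    [0, [19, 115, 0], [0, 0, 0]],
    [0, [26, 160, 0], [0, 0, 0]],
    [0, [34, 205, 0], [0, 0, 0]],
    [0, [41, 250, 0], [0, 0, 0]],
    [0, [49, 295, 0], [0, 0, 0]],
    [0, [56, 340, 0], [0, 0, 0]],
    [0, [63, 380, 0], [0, 0, 0]],
    [0, [66, 400, 0], [0, 0, 0]]
  ]
}}

```text
time: 12.8
ee_pos: [0.495, 0.3895, 0.4106]
tool_rot: [-0.57, 0.418, 0.572, 0.417]
ft_force: [0.2, -0.3, -0.2]
finger_gap: 0.0875
```

Run:
```python
from h import *
print(np.round(get_obs()["joint_positions"],2))
need([.494,.3895,.3285],107.5)
p,d=viewer.read_camera("scene"); cv2.imwrite("pics/s8.png",cv2.resize(p[100:300,250:510,::-1],None,fx=3,fy=3))
```

```text
[-0.61  0.42 -0.19  1.57  0.08  1.16  1.07]
shift [ -1.   -0.  -82.1] rot [-0.07 -0.16 -0.13] alt [ 2.000e-01 -1.000e-01  1.799e+02]
```

View pics/s8.png

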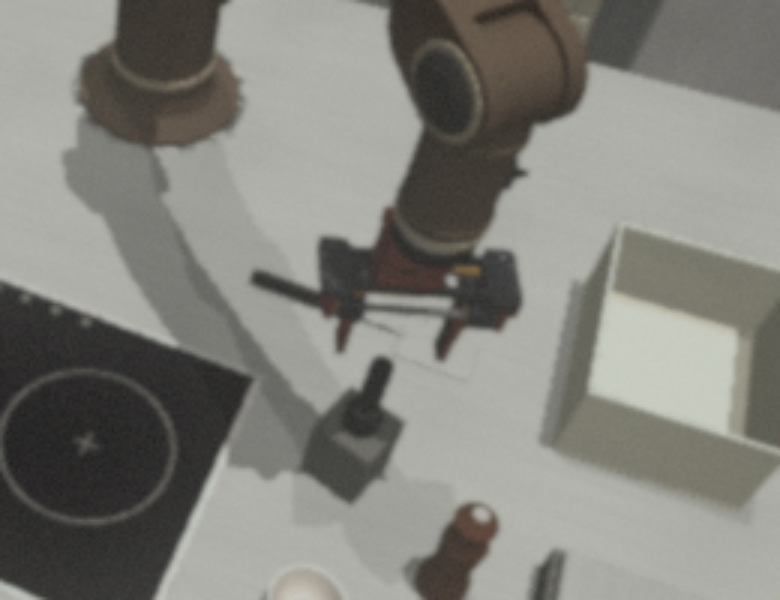

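The fingertips at (342,340) and (445,350) straddle the probe top at (380,365). Next I descend and grip.

Emit:
{"api": "drive_tool", "payload": {
  "targets": [
    [0, [-1, 0, -15], [0, 0, 0]],
    [0, [-1, 0, -35], [0, 0, 0]],
    [0, [-1, 0, -55], [0, 0, 0]],
    [0, [-1, 0, -72], [-0.07, -0.16, 0]],
    [0, [-1, 0, -82], [-0.07, -0.16, 0]],
    [0, [-1, 0, -82], [-0.07, -0.16, 0]],
    [0, [-1, 0, -82], [-0.07, -0.16, 0]],
    [0, [-1, 0, -82], [-0.07, -0.16, 0]],
    [0.3, [-1, 0, -82], [-0.07, -0.16, 0]],
    [0.5, [-1, 0, -82], [-0.07, -0.16, 0]]
  ]
}}

```text
time: 13.85
ee_pos: [0.4937, 0.3915, 0.329]
tool_rot: [-0.571, 0.416, 0.571, 0.418]
ft_force: [0.4, -0.1, -0.8]
finger_gap: 0.0751
```

Emit:
{"api": "drive_tool", "payload": {
  "targets": [
    [0.6, [0, 0, 0], [0, 0, 0]],
    [0.65, [0, 0, 0], [0, 0, 0]],
    [0.7, [0, 0, 0], [0, 0, 0]],
    [0.8, [0, 0, 0], [0, 0, 0]],
    [1, [0, 0, 0], [0, 0, 0]],
    [1, [0, 0, 0], [0, 0, 0]],
    [1, [0, 0, 0], [0, 0, 0]],
    [1, [0, 0, 0], [0, 0, 0]],
    [1, [0, 0, 0], [0, 0, 0]],
    [1, [0, 0, 0], [0, 0, 0]]
  ]
}}

```text
time: 14.85
ee_pos: [0.4936, 0.3915, 0.3289]
tool_rot: [-0.571, 0.416, 0.571, 0.417]
ft_force: [-0.2, 0.1, -2.2]
finger_gap: 0.0237
```

Run:
```python
from h import *
o=get_obs(); print(o["ee_pos"],o["ft_force"],o["ft_torque"],o["finger_gap"])
need([.494,.3895,.3285],107.5)
p,d=viewer.read_camera("scene"); cv2.imwrite("pics/s9.png",cv2.resize(p[150:300,300:450,::-1],None,fx=4,fy=4))
```

```text
[0.49364127 0.39150062 0.32888778] [-0.22445809  0.07300589 -2.15961201] [ 0.02575156 -0.04485684  0.00131625] 0.023675736702754704
shift [ 0.4 -2.  -0.4] rot [-0.1   0.02 -0.24] alt [ -0.   -0.2 179.8]
```

View pics/s9.png

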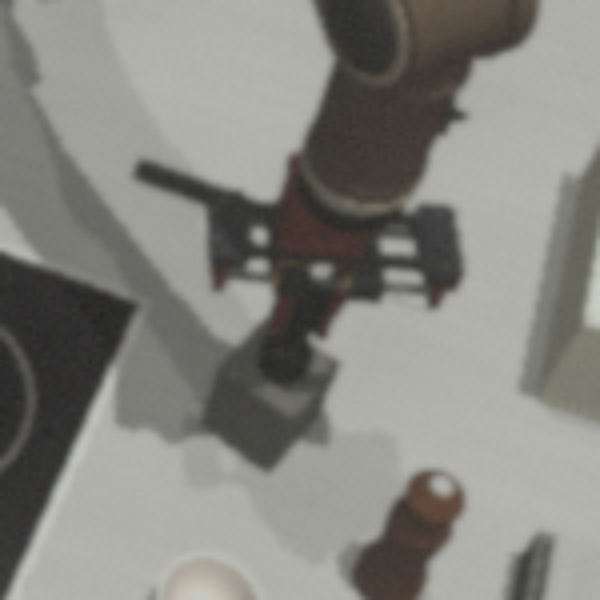

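Emit:
{"api": "drive_tool", "payload": {
  "targets": [
    [1, [0, 0, 6], [0, 0, 0]],
    [1, [0, 0, 18], [0, 0, 0]],
    [1, [0, 0, 30], [0, 0, 0]],
    [1, [0, 0, 42], [0, 0, 0]],
    [1, [0, 0, 54], [0, 0, 0]],
    [1, [0, 0, 66], [0, 0, 0]],
    [1, [0, 0, 78], [0, 0, 0]],
    [1, [0, 0, 90], [0, 0, 0]],
    [1, [0, 0, 102], [0, 0, 0]],
    [1, [0, 0, 108], [0, 0, 0]]
  ]
}}

```text
time: 15.9
ee_pos: [0.4937, 0.3917, 0.4385]
tool_rot: [-0.571, 0.416, 0.571, 0.418]
ft_force: [-0.5, 0.4, -1.2]
finger_gap: 0.0234
```

Emit:
{"api": "drive_tool", "payload": {
  "targets": [
    [1, [0, 0, 2], [0, 0, 0]],
    [1, [0, 0, 4], [0, 0, 0]],
    [1, [0, 0, 4], [0, 0, 0]],
    [1, [0, 0, 4], [0, 0, 0]],
    [1, [0, 0, 4], [0, 0, 0]],
    [1, [0, 0, 4], [0, 0, 0]],
    [1, [0, 0, 4], [0, 0, 0]],
    [1, [0, 0, 4], [0, 0, 0]],
    [1, [0, 0, 4], [0, 0, 0]],
    [1, [0, 0, 4], [0, 0, 0]]
  ]
}}

```text
time: 16.9
ee_pos: [0.4937, 0.3917, 0.4425]
tool_rot: [-0.571, 0.416, 0.571, 0.418]
ft_force: [-0.3, -0.2, -0.9]
finger_gap: 0.0234
```

Run:
```python
from h import *
o=get_obs(); print(o["ee_pos"],o["ft_force"],o["ft_torque"],o["finger_gap"])
need(o["ee_pos"],107.5)
for n,(x0,y0,x1,y1) in dict(scene=(300,130,450,280),top=(90,150,210,240)).items():
    p,d=viewer.read_camera(n); cv2.imwrite(f"pics/{n}_10.png",p[...,::-1]); cv2.imwrite(f"pics/{n}10z.png",cv2.resize(p[y0:y1,x0:x1,::-1],None,fx=5 if n=="top" else 4,fy=5 if n=="top" else 4))
    t=o["ee_pos"]-[0,0,.319]; print(n,"expected tip px",proj(n,t).round(1),"grasp",proj(n,o["ee_pos"]-[0,0,.163]).round(1), "zoomed", ((proj(n,t)-[x0,y0])*(5 if n=="top" else 4)).round(0))
```

```text
[0.49373671 0.39166193 0.44254175] [-0.34158573 -0.2030437  -0.93530371] [0.04723814 0.04765887 0.00206585] 0.023405267149584852
shift [0. 0. 0.] rot [-0.16  0.09 -0.24] alt [-1.000e-01 -2.000e-01  1.798e+02]
scene expected tip px [[372.9 235. ]] grasp [[384.7 205.1]] zoomed [[292. 420.]]
top expected tip px [[136.7 188.3]] grasp [[122.1 183.7]] zoomed [[234. 191.]]
```

View pics/scene10z.png

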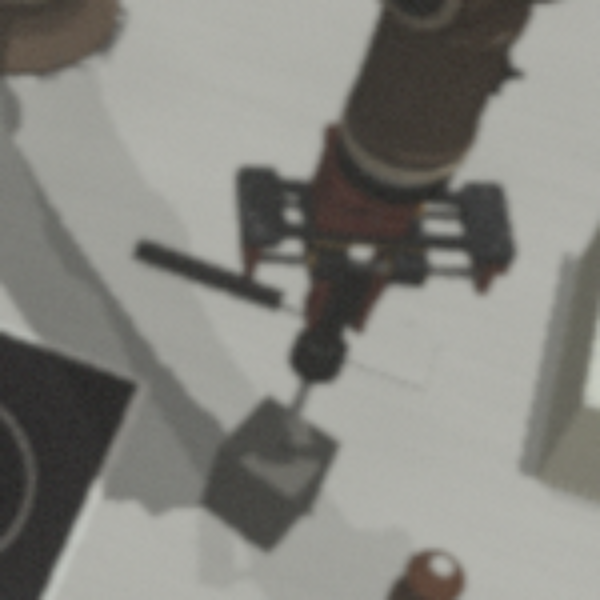

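View pics/top10z.png

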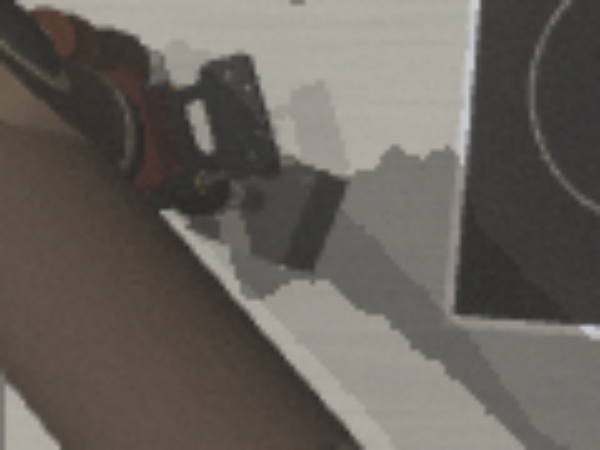

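The probe is out of the stand and hangs roughly upright, with its foot at about (300,432) in the zoomed scene view. Next I carry it over the skillet.

Emit:
{"api": "drive_tool", "payload": {
  "targets": [
    [1, [2, -10, 0], [0, 0, 0]],
    [1, [8, -32, 0], [0, 0, 0]],
    [1, [16, -62, 0], [0, 0, 0]],
    [1, [24, -92, 0], [0, 0, 0]],
    [1, [31, -122, 0], [0, 0, 0]],
    [1, [39, -152, 0], [0, 0, 0]],
    [1, [47, -182, 0], [0, 0, 0]],
    [1, [55, -212, 0], [0, 0, 0]],
    [1, [62, -242, 0], [0, 0, 0]],
    [1, [70, -272, 0], [0, 0, 0]]
  ]
}}

```text
time: 18.0
ee_pos: [0.5637, 0.1175, 0.4428]
tool_rot: [-0.571, 0.416, 0.571, 0.418]
ft_force: [-0.0, -0.4, -1.2]
finger_gap: 0.0236
```

Emit:
{"api": "drive_tool", "payload": {
  "targets": [
    [1, [8, -30, 0], [0, 0, 0]],
    [1, [15, -60, 0], [0, 0, 0]],
    [1, [23, -90, 0], [0, 0, 0]],
    [1, [31, -120, 0], [0, 0, 0]],
    [1, [39, -150, 0], [0, 0, 0]],
    [1, [47, -180, 0], [0, 0, 0]],
    [1, [54, -208, 0], [0, 0, 0]],
    [1, [60, -232, 0], [0, 0, 0]],
    [1, [64, -248, 0], [0, 0, 0]],
    [1, [65, -253, 0], [0, 0, 0]]
  ]
}}

```text
time: 19.0
ee_pos: [0.6285, -0.1379, 0.4426]
tool_rot: [0.57, -0.417, -0.57, -0.419]
ft_force: [0.4, -0.8, -0.9]
finger_gap: 0.0238
```

Emit:
{"api": "drive_tool", "payload": {
  "targets": [
    [1, [0, 0, -10], [0, 0, 0]],
    [1, [0, 0, -20], [0, 0, 0]],
    [1, [0, 0, -30], [0, 0, 0]],
    [1, [0, 0, -40], [0, 0, 0]],
    [1, [0, 0, -50], [0, 0, 0]],
    [1, [0, 0, -50], [0, 0, 0]],
    [1, [0, 0, -50], [0, 0, 0]],
    [1, [0, 0, -50], [0, 0, 0]],
    [1, [0, 0, -50], [0, 0, 0]],
    [1, [0, 0, -50], [0, 0, 0]]
  ]
}}

```text
time: 20.0
ee_pos: [0.6285, -0.138, 0.3931]
tool_rot: [0.571, -0.417, -0.57, -0.419]
ft_force: [-0.7, 0.1, -1.1]
finger_gap: 0.0239
```

```bash
cat > look.py <<'E'
from h import *
import sys
tag=sys.argv[1]
o=get_obs(); print(o["time"],o["ee_pos"].round(4),o["ft_force"].round(2),o["ft_torque"].round(3),round(o["finger_gap"],4),np.round(o["joint_positions"],2))
need([.6286,-.1355,.3265],107.5)
Tm=R.from_quat(o["tool_rot"]).as_matrix()
for n,(x0,y0,x1,y1) in dict(scene=(190,170,310,290),top=(250,100,350,200)).items():
    p,d=viewer.read_camera(n); cv2.imwrite(f"pics/{n}_{tag}.png",p[...,::-1]); np.save(f"pics/{n}_{tag}.npy",d); cv2.imwrite(f"pics/{n}{tag}z.png",cv2.resize(p[y0:y1,x0:x1,::-1],None,fx=5,fy=5,interpolation=cv2.INTER_CUBIC))
    t=o["ee_pos"]+Tm[:,0]*.319; f=lambda q:((proj(n,q)-[x0,y0]+.5)*5-.5).round(0)
    print(n,"tip zoomed",f(t),"spot",f([.6286,-.1355,.014]))
E
python3 look.py 11
```

```text
20.0 [ 0.6285 -0.138   0.3931] [-0.71  0.13 -1.1 ] [ 0.011 -0.022 -0.007] 0.0239 [ 0.13  0.45  0.02  1.56 -0.01  1.12  2.03]
shift [  0.1   2.5 -66.6] rot [-0.09  0.14 -0.03] alt [-2.0e-01 -1.0e-01  1.8e+02]
scene tip zoomed [[ 70. 260.]] spot [[ 81. 310.]]
top tip zoomed [[231. 271.]] spot [[221. 286.]]
```

View pics/scene11z.png

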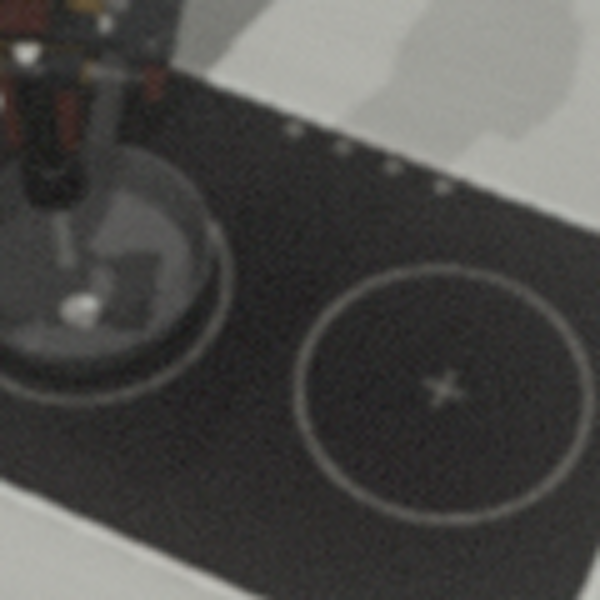

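View pics/top11z.png

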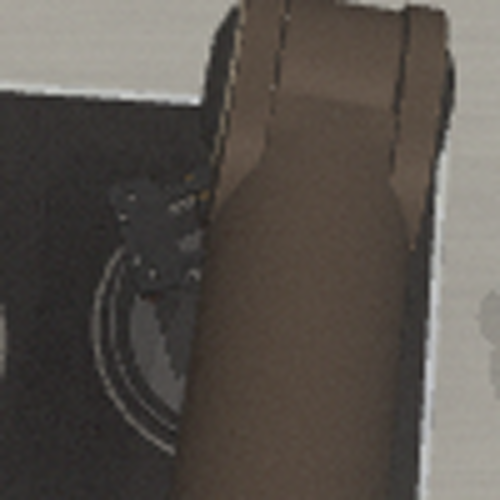

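The foot end is at about (68,263), against an expected (70,260), so the probe looks upright. I check this with the depth of the stem and head.

```bash
cat > tilt.py <<'E'
from h import *
import sys
o=get_obs(); d=np.load(f"pics/scene_{sys.argv[1]}.npy"); C=cloud("scene",d); A=o["ee_pos"]
e=viewer.calibration("scene")["eye"]; b=(e-A)[:2]; b/=np.linalg.norm(b)   # visible side faces the camera
for lo,hi,r,nm in((-.31,-.255,.005,"stem"),(-.236,-.218,.020,"head")):
    q=C[(d>0)&(np.hypot(C[...,0]-A[0],C[...,1]-A[1])<.03)&(C[...,2]-A[2]>lo)&(C[...,2]-A[2]<hi)]
    if len(q)<3: print(nm,len(q)); continue
    m=np.median(q,0)-A; print(nm,len(q),"median rel TCP",(m*1e3).round(1),"axis est",((m[:2]-b*r*.8)*1e3).round(1))
E
python3 tilt.py 11
```

```text
stem 28 median rel TCP [   4.2    2.9 -285.7] axis est [0.9 0.6]
head 45 median rel TCP [  13.3   14.  -228. ] axis est [0.2 4.9]
```

Emit:
{"api": "drive_tool", "payload": {
  "targets": [
    [1, [0, 1, -10], [0, 0, 0]],
    [1, [0, 2, -20], [0, 0, 0]],
    [1, [0, 2.5, -30], [0, 0, 0]],
    [1, [0, 2.5, -40], [0, 0, 0]],
    [1, [0, 2.5, -50], [0, 0, 0]],
    [1, [0, 2.5, -55], [0, 0, 0]],
    [1, [0, 2.5, -55], [0, 0, 0]],
    [1, [0, 2.5, -55], [0, 0, 0]],
    [1, [0, 2.5, -55], [0, 0, 0]],
    [1, [0, 2.5, -55], [0, 0, 0]]
  ]
}}

```text
time: 21.1
ee_pos: [0.6286, -0.1355, 0.3385]
tool_rot: [0.571, -0.417, -0.57, -0.419]
ft_force: [0.6, 0.4, -1.5]
finger_gap: 0.0237
```

```bash
python3 look.py 12; python3 tilt.py 12
```

```text
21.1 [ 0.6286 -0.1355  0.3385] [ 0.57  0.44 -1.53] [ 0.056  0.039 -0.043] 0.0237 [ 0.13  0.5   0.02  1.62 -0.01  1.02  2.02]
shift [ -0.   0. -12.] rot [-0.09  0.17 -0.03] alt [-3.0e-01 -1.0e-01  1.8e+02]
scene tip zoomed [[ 80. 306.]] spot [[ 81. 310.]]
top tip zoomed [[221. 284.]] spot [[221. 286.]]
stem 25 median rel TCP [   3.7    1.8 -283. ] axis est [ 0.4 -0.4]
head 46 median rel TCP [  13.1   13.3 -226.5] axis est [0.  4.2]
```

View pics/scene12z.png

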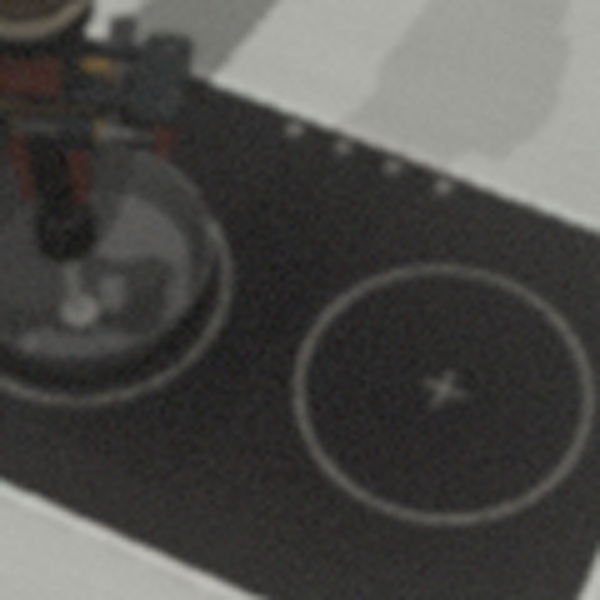

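The tip is directly above the disc, which is at about (80,310) in the zoomed view. I press down in small steps and read the force each time.

Emit:
{"api": "drive_tool", "payload": {
  "targets": [
    [1, [0, 0, -1], [0, 0, 0]],
    [1, [0, 0, -2], [0, 0, 0]],
    [1, [0, 0, -3], [0, 0, 0]],
    [1, [0, 0, -4], [0, 0, 0]],
    [1, [0, 0, -4], [0, 0, 0]],
    [1, [0, 0, -4], [0, 0, 0]],
    [1, [0, 0, -4], [0, 0, 0]],
    [1, [0, 0, -4], [0, 0, 0]],
    [1, [0, 0, -4], [0, 0, 0]],
    [1, [0, 0, -4], [0, 0, 0]]
  ]
}}

```text
time: 22.2
ee_pos: [0.6286, -0.1355, 0.3343]
tool_rot: [0.571, -0.417, -0.57, -0.419]
ft_force: [0.1, -0.8, -1.9]
finger_gap: 0.0236
```

Emit:
{"api": "drive_tool", "payload": {
  "targets": [
    [1, [0, 0, -0.5], [0, 0, 0]],
    [1, [0, 0, -1], [0, 0, 0]],
    [1, [0, 0, -1.5], [0, 0, 0]],
    [1, [0, 0, -2], [0, 0, 0]],
    [1, [0, 0, -2], [0, 0, 0]],
    [1, [0, 0, -2], [0, 0, 0]],
    [1, [0, 0, -2], [0, 0, 0]],
    [1, [0, 0, -2], [0, 0, 0]],
    [1, [0, 0, -2], [0, 0, 0]],
    [1, [0, 0, -2], [0, 0, 0]]
  ]
}}

```text
time: 23.2
ee_pos: [0.6286, -0.1355, 0.3324]
tool_rot: [0.571, -0.417, -0.57, -0.419]
ft_force: [-0.4, 0.7, 0.4]
finger_gap: 0.0235
```

Emit:
{"api": "drive_tool", "payload": {
  "targets": [
    [1, [0, 0, -0.5], [0, 0, 0]],
    [1, [0, 0, -1], [0, 0, 0]],
    [1, [0, 0, -1.5], [0, 0, 0]],
    [1, [0, 0, -2], [0, 0, 0]],
    [1, [0, 0, -2], [0, 0, 0]],
    [1, [0, 0, -2], [0, 0, 0]],
    [1, [0, 0, -2], [0, 0, 0]],
    [1, [0, 0, -2], [0, 0, 0]],
    [1, [0, 0, -2], [0, 0, 0]],
    [1, [0, 0, -2], [0, 0, 0]]
  ]
}}

```text
time: 24.2
ee_pos: [0.6286, -0.1355, 0.3304]
tool_rot: [0.571, -0.417, -0.57, -0.419]
ft_force: [-0.8, -0.2, -0.6]
finger_gap: 0.0237
```

Emit:
{"api": "drive_tool", "payload": {
  "targets": [
    [1, [0, 0, -0.5], [0, 0, 0]],
    [1, [0, 0, -1], [0, 0, 0]],
    [1, [0, 0, -1.5], [0, 0, 0]],
    [1, [0, 0, -2], [0, 0, 0]],
    [1, [0, 0, -2.5], [0, 0, 0]],
    [1, [0, 0, -3], [0, 0, 0]],
    [1, [0, 0, -3.2], [0, 0, 0]],
    [1, [0, 0, -3.2], [0, 0, 0]],
    [1, [0, 0, -3.2], [0, 0, 0]],
    [1, [0, 0, -3.2], [0, 0, 0]]
  ]
}}

```text
time: 25.2
ee_pos: [0.6286, -0.1355, 0.3272]
tool_rot: [0.571, -0.417, -0.57, -0.419]
ft_force: [-0.6, -0.1, 1.0]
finger_gap: 0.0238
```

```bash
cat > avg.py <<'E'
from h import *
F=[];Z=[]
for i in range(16):
    o=get_obs(); F.append(o["ft_force"]); Z.append(o["ee_pos"]); viewer.read_camera("scene")
print(o["time"],"F",np.mean(F,0).round(2),"+-",(np.std(F,0)/4).round(2),"pos",np.mean(Z,0).round(4))
E
python3 avg.py; python3 look.py 13; python3 tilt.py 13
```

```text
25.95 F [-0.27  0.35  0.91] +- [0.11 0.11 0.09] pos [ 0.6286 -0.1355  0.3272]
26.0 [ 0.6286 -0.1355  0.3272] [-0.98  0.37  1.06] [0.035 0.124 0.002] 0.0236 [ 0.13  0.51  0.02  1.63 -0.01  0.99  2.02]
shift [ 0.   0.  -0.7] rot [-0.09  0.16 -0.03] alt [-3.0e-01 -1.0e-01  1.8e+02]
scene tip zoomed [[ 82. 315.]] spot [[ 81. 310.]]
top tip zoomed [[220. 286.]] spot [[221. 286.]]
stem 46 median rel TCP [   5.     1.5 -306.3] axis est [ 1.7 -0.8]
head 40 median rel TCP [  15.    10.5 -226.9] axis est [1.9 1.3]
```

View pics/scene13z.png

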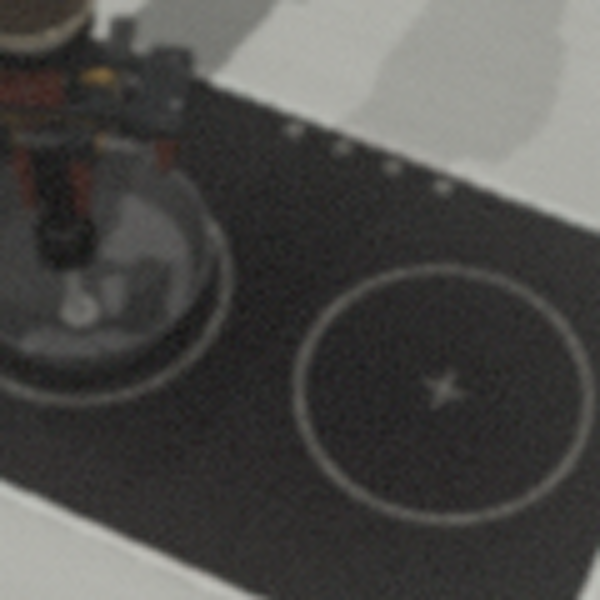

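The mean vertical force rose from about −1.2 N (probe weight) to +0.9 N. That puts the spring at about 2.1 N, roughly half-way in. One last check of the skillet, then I hand in.

```bash
python3 meas.py 14
python3 - <<'E'
from h import *
# bystanders: image change between start and now (scene view)
a=cv2.imread("pics/scene0.png").astype(int); b=cv2.imread("pics/scene_14.png").astype(int)
for nm,(x0,y0,x1,y1) in dict(ramekin=(335,285,370,318),mill=(385,262,420,305),spatula=(330,188,380,212),stand=(352,235,385,268),oil=(105,185,138,230),crock=(132,165,165,208),pot=(92,150,135,200)).items():
    print(nm,np.abs(a-b)[y0:y1,x0:x1].mean().round(1),end="; ")
cv2.imwrite("pics/fin.png",b.astype(np.uint8))
E
```

```text
26.1 [ 0.6286 -0.1355  0.3272] [-0.5  0.7  0.3] 0.0234
scene spot [[nan nan nan]] 0
rim [ 0.6018 -0.1433  0.0862] 214 0.0482
top spot [[nan nan nan]] 0
rim [ 0.5979 -0.141   0.0836] 51 0.0487
ramekin 7.4; mill 6.5; spatula 23.1; stand 13.5; oil 6.0; crock 5.8; pot 6.2; meas.py:9: RuntimeWarning: invalid value encountered in scalar divide
  print(n,"spot",plane(n,[(W*u).sum()/W.sum(),(W*v).sum()/W.sum()],.014).round(4),(W>0).sum())
```

View pics/scene_14.png

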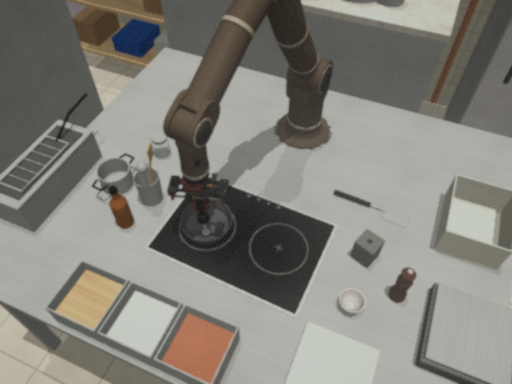

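The final view shows the skillet inside the left-hand ring at about (207,225) with the probe standing in it. The stand at (368,248) is empty and the bystanders are where they were. The spatula differs only because the arm's shadow has left it.

```bash
python3 -c "
from workcell import job; print(job.sign_off())"
```

```text
the job is handed in; nothing more can be done
None
```

I slid the skillet flat by its handle onto the empty ring and let go of it. I then took the probe out of its stand and handed in at about 26 s, still holding it upright with its tip on the bright disc.

**Skillet:** after release its centre measured about (0.599–0.601, −0.144), against the ring at about (0.600, −0.145). That is within 1–2 mm, and the rim height was unchanged. The last check with the probe in place read about (0.602, −0.143) in the scene view. The top view read (0.598, −0.141), but the arm hid most of the rim there.

**Probe:** the mean vertical force at the end was +0.9 N, against about −1.2 N with the probe hanging free. That puts the spring at about 2.1 N, roughly half-way in, and the tool height agrees with about 6 mm of travel. Single force readings scatter by about 0.5 N, so this rests on the average of 16. Depth readings of the stem and head put the axis within about 2 mm of the tool line just before handing in. One earlier head reading was about 4–5 mm off in y, which I put down to the rough correction for seeing only its near side.

**Checks that failed or disagreed:** I could not re-measure the disc at the end because the probe covers it. The picture difference flagged the spatula and the stand. In the picture the spatula lies where it was and only the arm's shadow has moved off it. The stand changed because the probe is gone. The ramekin, mill, oil, crock and pot showed no movement; I judged the jar by eye only.

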